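# Start a dry leak test on a watch: mains rocker, chamber lid, start key

### The arm

A 6-joint arm with a two-finger parallel gripper is mounted at the origin on a cart in front of the work surface, level with it; the furniture and walls round the work are solid. World frame = base frame: x ahead of the robot, y to its left, z up, the work surface at z = 0. Lengths are in m, angles in rad, forces in N, time in s.
With the tool pointing down it reaches from about 0.375 to 0.9 m from the base axis. Payload 3.1 kg.
Tool frame: the origin (TCP) lies at the very end of the fingers, on their centre line; the grasp point (between the pads) lies 19 mm behind it (manip.pinch_z is the distance from the TCP to the grasp point, in m); z points along the fingers, y is the line along which they close (so a half turn about z gives the same grasp; the last joint's range is limited). The gripper opens to 85 mm and grips with 20 to 120 N. Pads are 22 mm wide; open, the fingers measure 114 mm over their backs; the gripper's body (76 mm by 85 mm) begins 54 mm behind the grasp point. The pads swing forward as they close: fully open they stand 13 mm farther back than shut.
Start: joints at [1.147, 0.527, 1.433, -0, 1.181, -0.178], TCP at [0.152, 0.606, 0.202] pointing down, gripper open.
Joint ranges: [-3.08, 3.08], [-0.75, 2.2], [0.22, 2.44], [-1.43, 4.57], [0, 2.65], [-2.85, 2.85]. Speed limits (rad/s): [2.79, 2.79, 3.14, 3.14, 3.14, 3.14].

### API

Orientations are given as a unit quaternion [x, y, z, w].
In Python, from station import manip gives the robot as it stands.
- The arm moves only by the tool servo_tool, never from a script. Its argument "commands" is one flat list of numbers, 7 for each row, row after row: the shift along the tool's x, y, z each as a share of 500 mm, from -1 to 1, then the turn, a rotation vector about the tool's x, y, z each as a share of 360 degrees, from -1 to 1, then the opening, from -1 (shut) to 1 (fully open). In form: [dx, dy, dz, rx, ry, rz, claw, dx, dy, dz, rx, ry, rz, claw, ...]. A call has 1 to 12 rows; each row shifts and turns the commanded pose from where the row before left it, along the tool's axes as they then stand; what a row does not reach is not made up. A row lasts 1/12 s, in which the tool goes at most 41.7 mm and 7.16 degrees, less where a joint would pass 70% of its speed; a pose out of reach is approached as far as the arm can. A call with a number of a shift or a turn outside -1 to 1 is refused whole. A call with a gripper value outside its range is refused whole. The fingers move at their own pace and stop on an object; "force" is the grip in N (left out, the last holds). Time passes only in rows, so rows that do not move let the fingers close. It gives the time, the measured TCP pose, the force, the opening and the grip force at its end, in the units of the state.
- manip.sense(): the state, without advancing time (a new reading comes with each control period).
- manip.snapshot(name): name is "scene" or "top"; returns a dict with "img" (420x560x3 uint8, red, green, blue), "mtx" (3x3 intrinsics, pixels), "world_to_cam" (4x4, takes a point from world to camera coordinates). Camera axes: x right, y up, looking along -z (the intrinsics and any distortion apply to the point x, -y, -z); pixel columns grow to the right and rows downward; lengths in m; the calibration is good to about 2 mm. A picture is of the moment at which its call begins. There is no depth.
- manip.sign_off(): hands the job in; it is judged then, once.
Trained networks look in a picture, given as the dict that the camera call returned (one of the last four; its "shot" number tells which), for a name from the list of things; names that differ only in an ending like _2 or _b are one class to them, and where a whole thing is asked for, a point or a joint stands for the part that bears it (a point fixed in the world has none). Each returns a list of dicts, best first, with "conf" (0 to 1); they miss things now and then, are a little off and sometimes report something else, mostly with a low value. They report only what shows in the picture. A call takes as long as a camera call.
- manip.look_for(picture, query): "box" ([left, top, width, height] in pixels, round what is visible of it).
- manip.silhouettes(picture, query): "pixels" (420x560 bool, what is visible of it) and "box" ([left, top, width, height] in pixels, round what is visible of it).
The state is a dict: "t": time; "q": joint angles; "qd": joint speeds; "tau": joint torques, N m; "tcp_pos": TCP position; "tool_rot": TCP orientation; "force": force on the tool from outside, world axes, zero at the start; "ft_torque": the same for the moment, N m; "finger_gap": opening from 0.0 (shut) to 1.0 (fully open); "gripper_force": force on a finger pad.
Only numpy, scipy, OpenCV 4.12 (cv2) and the standard library are available. Lean on these libraries where they do the work, as an engineer would, in place of code of your own. Each camera call takes 0.05 s, during which the arm holds its last target. There are 200 camera calls.

### The job

The watch already lies in the chamber of the dry leak tester. Using only closed fingers, first switch the tester on by pressing down the raised far end of its black mains rocker, so that it zeroes itself with the chamber open; then push the clear chamber lid down by its front metal bar until the catch snaps over its hook and holds it shut; last, press the green start key all the way in and let it go. Press gently, grip and lift nothing, and leave the other keys and the things lying around where they are.

Things in the scene. Friction and masses are not known exactly. Their poses are not given: they have to be found in the camera images.
- leak_tester: bench leak tester for watches, fixed; grey case 260 mm deep, 300 wide. Origin: middle of its underside; x points to its back, y to its left, z up. Key panel in front slopes 15.5 degrees up to a flat deck 66 mm high. Mains rocker on the deck at (0, -90) mm, tilted display behind it (from x = 60, up to 110 high), chamber at (45, 55), catch housing at x -20 to -40, y 30 to 80, up to 91 high
- mains_rocker (a joint): black mains rocker, 48 mm long (along the tester's x), 24 wide, glossy, top face a shallow V of two wings; pivot in the middle at (0, -90, 74.5) mm in the tester's frame, in a flat frame 69 mm high: 0 = off (near wing down, far wing raised), 0.36 rad = on (far wing down and level). It snaps over half way and stays either way; pressing the far wing over takes 2 to 3 N and 5 mm
- rocker_far_end (a point): middle of the far wing's top face (marked with a white bar), 15 mm from the pivot line along the wing: the place to press, straight down and not over the pivot. 82 mm above the bench while off, 77 mm when on. Off, it lies at (14, -90) mm in the tester's frame and the wing rises 0.36 rad to its far end, 24 mm from the pivot line; on, at (16, -90) mm
- chamber_lid (a joint): lid hinge, along the tester's y at its back edge, (98, 55, 92) mm in the tester's frame: 0 = shut, grows as the front edge rises (0.75 to 1.05 rad at the start). Sprung: it rises again unless caught. Caught it rests at 0 to 0.02 rad; end stop at -0.012, 1 to 2 mm below the snap. Pushing the bar down takes 1 to 2 N, about 4 N through the catch
- lid_bar (a point): middle of the top face (black rubber strip) of the 21 x 104 x 16 mm aluminium bar on the lid's front edge: the place to push. 107 mm from the hinge line, 11 mm above the hinge in the lid's frame; its z is the lid's outward normal, its x points to the hinge. Shut, it is 103 mm above the bench. The lid is clear, 104 mm wide, and ends 117 mm from the hinge
- lid_hinge (a point): middle of the lid's hinge line; moves with the lid, axes as lid_bar
- lid_catch (a joint): sliding sprung pawl in front of the lid: 0 = home (sprung over the hook, or waiting), up to 0.009 m = pushed back towards the operator, which frees the lid. The hook under the lid's bar pushes it back by itself on the way down
- start_key (a joint): green square start key, 24 x 24 mm, 8 mm proud of the sloping panel, second from the right: 0 = out, 0.005 m = fully in; sprung, 1.2 N to start, 4.2 N at the stop; it moves square to the panel
- start_key_top (a point): middle of the top face of the green start key; its z points out of the panel. At (-89, -30, 62) mm in the tester's frame. The neighbours' middles lie 65 mm (red, right) and 70 mm (blue, left) away
- stop_key (a joint): red stop key, same make, rightmost of the row: 0 = out. Not to be pressed
- feed_key (a joint): blue key, same make, left of the green one: 0 = out. Not to be pressed
- print_key (a joint): white key, same make, leftmost: 0 = out. Not to be pressed
- parts_jar: small glass jar with black lid, diameter 45 mm, 56 mm high, loose on the bench just right of the tester; origin under its middle
- loupe: black eye loupe, 33 x 41 x 34 mm, loose on the bench right of the tester; origin under its middle
- screwdriver: small precision screwdriver with blue band, 84 mm long, 10 mm thick, loose on the bench left of the tester; origin under its middle
- tweezers: steel tweezers, 125 mm long, 12 mm wide, 8 mm high, loose on the bench left of the tester, beyond the screwdriver; origin under the middle

How it is judged:
On the way, in this order (a step that is already met when the one before it is completed fails the run):
1. the tester is switched on at the mains rocker while its lid is still open (value of joint mains_rocker above 0.3 rad and value of joint chamber_lid above 0.2 rad), for 0.1 s.
2. the lid is shut and the catch has snapped home over its hook (value of joint mains_rocker above 0.3 rad and value of joint chamber_lid below 0.03 rad and value of joint lid_catch below 0.0015 m), for 0.2 s.
3. the green start key is pressed in (value of joint start_key above 0.0035 m and value of joint mains_rocker above 0.3 rad and value of joint chamber_lid below 0.03 rad), for 0.03 s.
At the end, for the whole second after the job is handed in: the rocker is on (beyond 0.3 rad), the lid shut (below 0.03 rad) and held by its catch (within 1.5 mm of home), all keys out again (within 1.5 mm) (all of step 2 and value of joint each of start_key, stop_key, feed_key, print_key below 0.0015 m); the robot touches nothing.
It fails at once if the start key is pressed before the tester is on and its lid shut (value of joint start_key above 0.002 m and (value of joint mains_rocker below 0.3 rad or value of joint chamber_lid above 0.03 rad)).
It fails at once if another key is pressed (value of joint any of stop_key, feed_key, print_key above 0.002 m).
It fails at once if the lid is lifted farther open (value of joint chamber_lid above 1.2 rad).
It fails at once if the tester is pushed with more than 50 N (contact force between the fingers and leak_tester above 50 N).
It fails at once if something lying around is moved by more than 15 mm or lifted (distance of any of parts_jar, loupe, screwdriver, tweezers from where it was at the start of the episode above 0.015 m).
It also fails if it takes over 53 s, if anything falls off the work surface, if the arm or the gripper's body presses on something with over 40 N, if the wrist force passes 120 N, or if a joint passes its speed limit or range.

## Working session

There is one attempt and no reset: what is moved stays moved. The work goes in short steps, Python scripts to look and compute and a tool call to move; the robot and the scene stay as the last step left them, time stands still between calls to the robot, and variables do not carry over. Pictures are saved under pics/ and viewed, at most 10 in all, crops included, and the job is handed in when it is done.

Besides the shell and the picture viewer there is one more tool, called after "Emit:" as name(argument=value, ...) on one line, values as JSON. servo_tool: Moves the arm, as the interface text tells. Its arguments: {"type":"object","properties":{"commands":{"type":"array"},"force":{"type":"number"}},"required":["commands"]}

```bash
mkdir -p pics; cat > a.py <<'E'
from station import manip
import numpy as np, cv2
E
python3 - <<'E'
from a import *
s=manip.sense(); print(s['t'],s['tcp_pos'],s['tool_rot'],s['finger_gap'])
for n in ("scene","top"):
    p=manip.snapshot(n); cv2.imwrite(f"pics/{n}0.png",p["img"][:,:,::-1]); np.savez(f"{n}0.npz",mtx=p["mtx"],w=p["world_to_cam"],img=p["img"])
    print(n,p["mtx"].tolist(),np.round(p["world_to_cam"],4).tolist(),[k for k in p])
    for q in ("leak_tester","mains_rocker","lid_bar","start_key","stop_key","feed_key","print_key","lid_catch"):
        r=manip.silhouettes(p,q)
        for d in r[:2]:
            ys,xs=np.nonzero(d["pixels"]); print(q,round(d["conf"],2),np.round(d["box"],1).tolist(),xs.mean().round(1),ys.mean().round(1))
E
```

```text
0.0 [0.15172225 0.60548559 0.20121818] [ 1.22602599e-01  9.92455224e-01 -1.05841925e-03 -3.33140782e-04] 0.9987099355547041
scene [[428.22484281982196, 0.0, 289.07129171491385], [0.0, 428.22484281982196, 217.18721868852583], [0.0, 0.0, 1.0]] [[0.7597, -0.6502, 0.0123, -0.3904], [0.2519, 0.3117, 0.9162, -0.2558], [-0.5995, -0.6929, 0.4006, -0.5666], [0.0, 0.0, 0.0, 1.0]] ['img', 'mtx', 'world_to_cam', 'shot']
leak_tester 0.85 [202.0, 161.0, 165.5, 129.3] 286.5 232.1
mains_rocker 0.7 [292.8, 222.6, 25.3, 20.7] 306.1 231.1
mains_rocker 0.22 [349.8, 248.1, 27.5, 35.7] 362.8 264.6
lid_bar 0.88 [263.0, 158.0, 50.5, 42.5] 285.5 178.2
lid_bar 0.71 [351.4, 248.5, 23.3, 31.4] 362.9 264.0
start_key 0.53 [253.1, 234.0, 12.2, 8.1] 256.2 238.0
start_key 0.34 [221.8, 214.9, 13.3, 10.7] 227.7 218.6
feed_key 0.57 [232.5, 221.7, 13.8, 11.3] 239.4 227.0
lid_catch 0.38 [252.8, 203.3, 10.9, 8.9] 257.6 208.5
top [[431.8571904330625, 0.0, 287.0331079122023], [0.0, 431.8571904330625, 211.1332091953143], [0.0, 0.0, 1.0]] [[-0.0258, -0.9996, -0.0067, 0.0837], [0.9924, -0.0264, 0.1202, -0.5677], [-0.1203, -0.0035, 0.9927, -1.0775], [0.0, 0.0, 0.0, 1.0]] ['img', 'mtx', 'world_to_cam', 'shot']
leak_tester 0.87 [204.4, 143.7, 125.6, 111.8] 266.1 200.7
leak_tester 0.74 [298.4, 231.1, 11.8, 9.6] 302.6 236.5
mains_rocker 0.57 [296.6, 192.5, 12.1, 20.1] 301.8 200.6
mains_rocker 0.28 [298.3, 232.8, 8.6, 8.5] 302.3 236.3
lid_bar 0.9 [216.2, 156.0, 53.9, 35.4] 242.2 171.8
start_key 0.48 [339.9, 172.2, 14.8, 19.3] 346.2 182.3
feed_key 0.67 [243.7, 228.3, 10.8, 11.8] 248.4 234.1
print_key 0.42 [222.0, 228.4, 8.5, 10.1] 226.9 233.1
lid_catch 0.58 [237.7, 204.3, 14.6, 10.1] 243.2 208.4
```

```bash
python3 - <<'E'
import cv2
a=cv2.imread("pics/scene0.png")[140:310,190:400]; b=cv2.imread("pics/top0.png")[130:280,190:380]
cv2.imwrite("pics/c1.png",cv2.resize(a,(735,595),interpolation=cv2.INTER_CUBIC)); cv2.imwrite("pics/c2.png",cv2.resize(b,(760,600),interpolation=cv2.INTER_CUBIC))
E
```

```text
(no output)
```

View pics/c1.png

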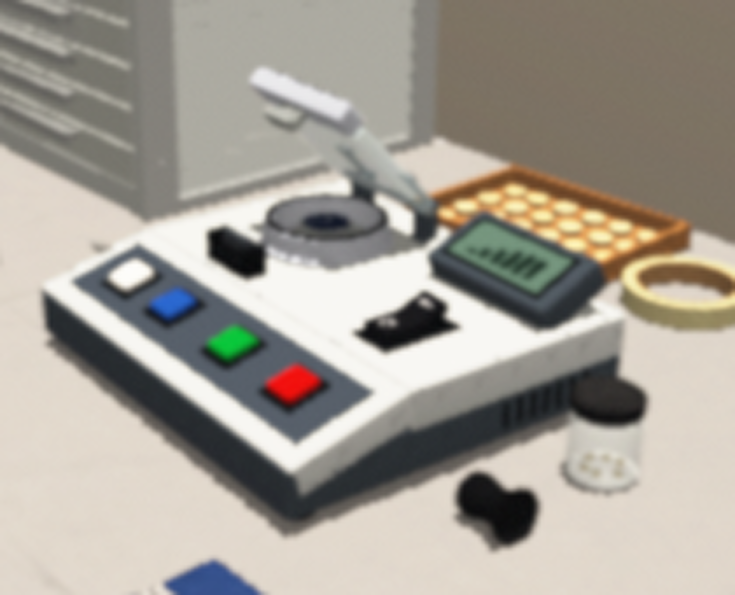

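View pics/c2.png

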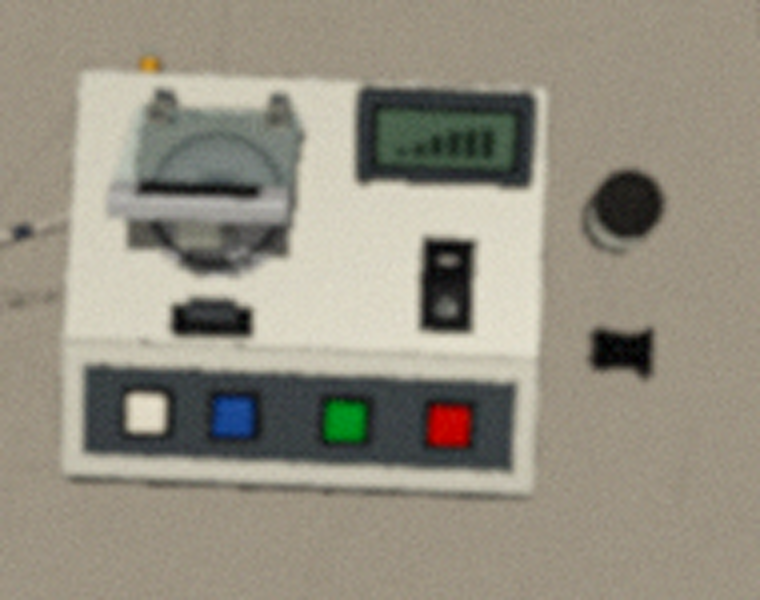

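The scene view (crop) shows the tester with the lid up, the green key at full-picture pixel (256.6, 237.7), and the rocker's far white bar at about (312, 226). In the top view the green key is at (276, 235) and the rocker's far bar at (302, 195). The networks confuse some of the keys, so I fit the pose using colour centroids.

```bash
cat >> a.py <<'E'
def tt(p,pts):
    """project tester-frame points; p=x,y,yaw"""
    c,s=np.cos(p[2]),np.sin(p[2]); pts=np.atleast_2d(pts)
    return np.c_[p[0]+c*pts[:,0]-s*pts[:,1],p[1]+s*pts[:,0]+c*pts[:,1],pts[:,2]]
def proj(cam,P):
    q=(cam['w']@np.c_[P,np.ones(len(P))].T)[:3]
    u=cam['mtx']@np.array([q[0],-q[1],-q[2]]); return (u[:2]/u[2]).T
def bar(th):
    c,s=np.cos(th),np.sin(th); return np.array([.098-.107*c+.011*s,.055,.092+.107*s+.011*c])
E
python3 - <<'E'
from a import *
from scipy.optimize import least_squares
cams={n:np.load(n+"0.npz") for n in("scene","top")}
K={'g':(-.089,-.030,.062),'r':(-.089,-.095,.062),'b':(-.089,.040,.062)}
ap={'scene':{k:(190+a/3.5,140+b/3.5) for k,(a,b) in dict(g=(233,340),r=(295,382),b=(173,302)).items()},
 'top':{k:(190+a/4,130+b/4) for k,(a,b) in dict(g=(345,420),r=(450,424),b=(234,416)).items()}}
obs=[]
for n,c in cams.items():
    im=c['img'].astype(float)
    for k,(u,v) in ap[n].items():
        r=8;v0,u0=int(v)-r,int(u)-r; w=im[v0:v0+2*r+1,u0:u0+2*r+1]
        i='rgb'.index(k); o=[j for j in range(3) if j!=i]
        m=np.clip(w[...,i]-w[...,o].max(-1),0,None); m[m<.45*m.max()]=0; m[m>0]=1
        yy,xx=np.mgrid[v0:v0+2*r+1,u0:u0+2*r+1]; obs.append((n,K[k],((m*xx).sum()/m.sum(),(m*yy).sum()/m.sum()),1))
    f={'scene':(190+428/3.5,140+301/3.5),'top':(190+447/4,130+259/4)}[n]; obs.append((n,(.014,-.09,.082),f,.7))
    if n=='top':
        obs+= [(n,(.13,-.15,.066),(190+546/4,130+88/4),.5),(n,(.13,.15,.066),(190+82/4,130+72/4),.5)]
f=lambda p,c: np.concatenate([o[3]*(proj(cams[o[0]],tt(p,o[1]))[0]-o[2]) for o in obs if o[0] in c])
for c in(("scene",),("top",),("scene","top")):
    r=least_squares(f,[.55,.1,0],args=(c,),loss='soft_l1'); print(c,r.x.round(4),f(r.x,c).round(1).tolist())
p=r.x; np.save('p.npy',p)
bo={'scene':(190+305/3.5,140+95/3.5),'top':(190+198/4,130+189/4)}
g=lambda th:np.concatenate([proj(cams[n],tt(p,bar(th[0])))[0]-bo[n] for n in bo])
r=least_squares(g,[.9]);th=r.x[0];print('th',th,r.fun)
for n,q in dict(far=(.014,-.09,.082),key=K['g'],bar=bar(th),barshut=bar(0),feed=K['b'],stop=K['r']).items(): print(n,tt(p,q).round(4))
d=tt(p,np.array([K['g'],(-.089-.1*np.sin(.2705),-.03,.062+.1*np.cos(.2705))]));print('keynormal',(d[1]-d[0])*10)
from scipy.spatial.transform import Rotation as R
s=manip.sense();print(R.from_quat(s['tool_rot']).as_matrix().round(4))
E
```

```text
('scene',) [ 0.5928  0.1196 -0.0672] [-0.0, -0.1, 0.2, -0.1, 0.1, -0.0, -0.4, 0.5]
('top',) [ 0.5977  0.1219 -0.0722] [0.1, 0.3, 0.1, 0.3, -0.1, 0.2, -0.0, -0.4, 0.3, -0.4, -0.5, -1.0]
('scene', 'top') [ 0.596   0.122  -0.0707] [0.4, -0.9, 0.5, -1.0, 0.6, -0.8, -0.3, -0.0, 0.1, 1.0, 0.2, 0.9, -0.1, 0.9, -0.0, 0.0, 0.2, -0.1, -0.6, -0.6]
th 0.7774879570113603 [ 1.67750038 -0.52677545 -0.2352622   1.61427966]
far [[0.6036 0.0312 0.082 ]]
key [[0.5051 0.0984 0.062 ]]
bar [[0.6293 0.1748 0.1749]]
barshut [[0.5909 0.1775 0.103 ]]
feed [[0.5101 0.1682 0.062 ]]
stop [[0.5005 0.0335 0.062 ]]
keynormal [-0.26654504  0.01888605  0.96363741]
[[-9.699e-01  2.434e-01  0.000e+00]
 [ 2.434e-01  9.699e-01  1.000e-04]
 [-0.000e+00  1.000e-04 -1.000e+00]]
```

Emit:
servo_tool(commands=[0, 0, -0.02, 0, 0, -0.0139, -1, 0, 0, -0.02, 0, 0, -0.0139, -1, -0.0412, -0.0451, 0, 0, 0, 0, -1, -0.0412, -0.0451, 0, 0, 0, 0, -1, -0.0412, -0.0451, 0, 0, 0, 0, -1, -0.0412, -0.0451, 0, 0, 0, 0, -1, -0.0412, -0.0451, 0, 0, 0, 0, -1, -0.0412, -0.0451, 0, 0, 0, 0, -1, -0.0412, -0.0451, 0, 0, 0, 0, -1, -0.0412, -0.0451, 0, 0, 0, 0, -1, -0.0412, -0.0451, 0, 0, 0, 0, -1, -0.0412, -0.0451, 0, 0, 0, 0, -1], force=20)

```text
t: 1.9
tcp_pos: [0.3423, 0.3655, 0.2224]
tool_rot: [0.035, 0.999, 0.0, 0.0]
force: [-0.1, 0.3, 0.1]
finger_gap: -0.004
gripper_force: 0.0
```

Emit:
servo_tool(commands=[-0.0412, -0.0451, 0, 0, 0, 0, -1, -0.0412, -0.0451, 0, 0, 0, 0, -1, -0.0412, -0.0451, 0, 0, 0, 0, -1, -0.0412, -0.0451, 0, 0, 0, 0, -1, -0.0412, -0.0451, 0, 0, 0, 0, -1, -0.0412, -0.0451, 0, 0, 0, 0, -1, -0.0412, -0.0451, 0, 0, 0, 0, -1, -0.0412, -0.0451, 0, 0, 0, 0, -1, -0.0412, -0.0451, 0, 0, 0, 0, -1, -0.0412, -0.0451, 0, 0, 0, 0, -1, 0, 0, 0, 0, 0, 0, -1, 0, 0, 0, 0, 0, 0, -1])

```text
t: 2.9
tcp_pos: [0.5319, 0.1258, 0.2221]
tool_rot: [0.037, 0.999, 0.0, 0.0]
force: [-0.7, 0.8, -0.4]
finger_gap: -0.001
gripper_force: 0.0
```

Emit:
servo_tool(commands=[-0.0408, -0.0447, 0, 0, 0, 0, -1, -0.0408, -0.0447, 0, 0, 0, 0, -1, -0.0408, -0.0447, 0, 0, 0, 0, -1, -0.0408, -0.0447, 0, 0, 0, 0, -1, 0, 0, 0.05, 0, 0, 0, -1, 0, 0, 0.05, 0, 0, 0, -1, 0, 0, 0.05, 0, 0, 0, -1, 0, 0, 0.05, 0, 0, 0, -1, 0, 0, 0.04, 0, 0, 0, -1, 0, 0, 0, 0, 0, 0, -1, 0, 0, 0, 0, 0, 0, -1])

```text
t: 3.82
tcp_pos: [0.6045, 0.0334, 0.1015]
tool_rot: [0.035, 0.999, 0.0, -0.002]
force: [0.9, 0.6, 0.1]
finger_gap: -0.001
gripper_force: 0.0
```

```bash
python3 - <<'E'
from a import *
s=manip.sense();p=np.load('p.npy');print(s['tcp_pos'],s['force'])
p1=manip.snapshot("scene");p2=manip.snapshot("top");o=[]
for n,q in(("scene",p1),("top",p2)):
    c=dict(mtx=q['mtx'],w=q['world_to_cam']);im=q['img'][:,:,::-1]
    u=proj(c,np.r_[tt(p,(.014,-.09,.082)),[s['tcp_pos']]]);print(n,u.round(1).tolist())
    x,y=u[0].astype(int);x0,y0=x-50,y-70; o.append(cv2.resize(im[y0:y0+120,x0:x0+80],(400,600),interpolation=cv2.INTER_CUBIC));print(x0,y0)
cv2.imwrite("pics/d1.png",np.hstack(o))
E
```

```text
[0.60453319 0.0334122  0.1014526 ] [0.93722859 0.62032262 0.10833764]
scene [[311.9, 226.0], [311.8, 217.2]]
261 155
top [[301.7, 194.8], [301.0, 193.2]]
251 124
```

View pics/d1.png

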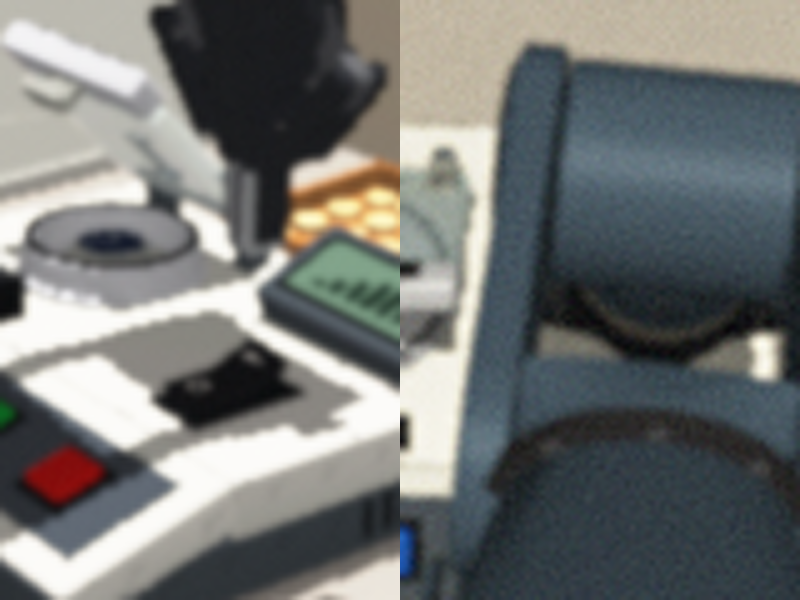

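Emit:
servo_tool(commands=[0, 0, 0.01, 0, 0, 0, -1, 0, 0, 0.01, 0, 0, 0, -1, 0, 0, 0.004, 0, 0, 0, -1, 0, 0, 0, 0, 0, 0, -1, 0, 0, 0, 0, 0, 0, -1])

```text
t: 4.33
tcp_pos: [0.6059, 0.0321, 0.0902]
tool_rot: [0.036, 0.999, 0.0, -0.0]
force: [-0.6, -0.9, 0.6]
finger_gap: -0.002
gripper_force: 0.0
```

```bash
python3 - <<'E'
from a import *
s=manip.sense();p=np.load('p.npy');print(s['tcp_pos'],s['force'])
q=manip.snapshot("scene")
c=dict(mtx=q['mtx'],w=q['world_to_cam']);im=q['img'][:,:,::-1]
t=s['tcp_pos'];P=np.array([t+[a,b,0] for a in(-.011,.011) for b in(-.0145,.0145)])
u=proj(c,np.r_[tt(p,(.014,-.09,.082)),[t],P,[t+[0,0,.073]]]);print(u.round(1).tolist())
x0,y0=272,130;cr=cv2.resize(im[y0:y0+120,x0:x0+100],(500,600),interpolation=cv2.INTER_CUBIC)
for k in u: cv2.circle(cr,(int((k[0]-x0+.5)*5),int((k[1]-y0+.5)*5)),2,(0,0,255),-1)
cv2.imwrite("pics/d2.png",cr)
E
```

```text
[0.60592729 0.03205331 0.09023938] [-0.59531494 -0.88459924  0.56284648]
[[311.9, 226.0], [312.5, 222.1], [313.5, 225.6], [304.2, 221.2], [321.0, 222.9], [311.6, 218.6], [313.7, 189.9]]
```

View pics/d2.png

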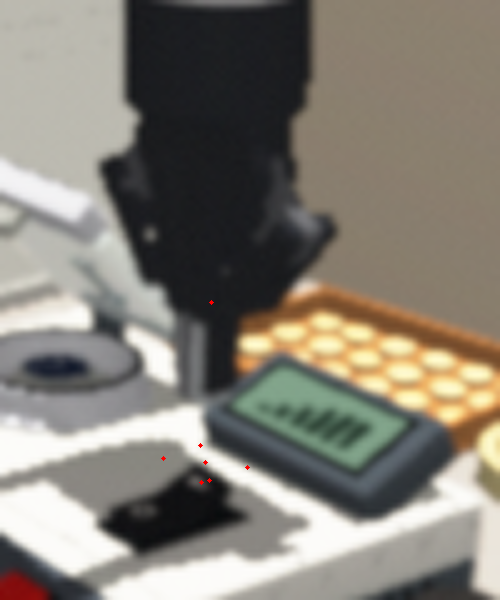

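The scene view shows the rocker's far bar at the predicted pixel (312, 226). The visible finger appears to end near row 209, but the TCP should be at row 222. I'll check whether the tip is just blending into the pale deck.

```bash
python3 - <<'E'
from a import *
q=manip.snapshot("scene");im=q['img'];z=np.load('scene0.npz')['img']
y0,y1,x0,x1=190,235,295,335
a=np.hstack([z[y0:y1,x0:x1],im[y0:y1,x0:x1]]).astype(float)
cv2.imwrite("pics/e.png",cv2.resize(np.clip(a,0,255).astype(np.uint8)[:,:,::-1],(800,450),interpolation=cv2.INTER_NEAREST))
for r in range(200,230,2): print(r,im[r,304:326].mean(-1).astype(int).tolist())
E
```

```text
200 [249, 240, 194, 119, 88, 89, 108, 112, 91, 52, 32, 29, 29, 30, 43, 83, 130, 167, 183, 184, 177, 164]
202 [250, 247, 220, 134, 89, 88, 109, 114, 90, 51, 31, 29, 29, 29, 44, 85, 131, 156, 158, 147, 126, 107]
204 [248, 247, 226, 149, 93, 88, 109, 114, 88, 48, 29, 28, 28, 29, 36, 60, 89, 109, 114, 103, 87, 88]
206 [178, 205, 206, 160, 103, 89, 109, 112, 88, 47, 29, 29, 30, 34, 44, 66, 83, 87, 86, 96, 119, 135]
208 [132, 133, 129, 115, 93, 91, 108, 111, 94, 67, 59, 67, 79, 84, 83, 83, 89, 106, 125, 138, 143, 143]
210 [133, 134, 136, 140, 143, 139, 141, 144, 138, 122, 110, 103, 95, 86, 91, 115, 134, 141, 139, 130, 124, 127]
212 [211, 218, 223, 236, 246, 247, 245, 232, 180, 121, 100, 93, 81, 69, 69, 83, 104, 120, 128, 127, 116, 112]
214 [250, 251, 250, 250, 250, 250, 249, 238, 178, 96, 71, 80, 87, 91, 91, 87, 79, 72, 72, 85, 104, 119]
216 [246, 246, 248, 249, 250, 250, 250, 248, 225, 135, 62, 49, 54, 61, 70, 79, 87, 91, 92, 88, 78, 72]
218 [160, 158, 169, 183, 218, 242, 249, 245, 222, 154, 92, 62, 52, 47, 47, 49, 54, 62, 69, 78, 87, 92]
220 [133, 132, 132, 134, 151, 199, 232, 240, 242, 235, 217, 185, 143, 108, 78, 60, 50, 49, 47, 49, 54, 62]
222 [132, 132, 133, 132, 130, 122, 117, 133, 165, 212, 240, 246, 245, 237, 218, 185, 142, 108, 79, 60, 51, 47]
224 [131, 130, 123, 109, 90, 64, 46, 40, 40, 65, 112, 160, 210, 240, 248, 248, 246, 238, 218, 186, 141, 108]
226 [118, 95, 63, 36, 28, 49, 79, 87, 68, 41, 25, 29, 57, 110, 164, 210, 232, 238, 243, 247, 246, 238]
228 [47, 28, 19, 16, 19, 17, 21, 27, 32, 27, 19, 20, 25, 54, 97, 127, 135, 140, 165, 210, 235, 244]
```

View pics/e.png

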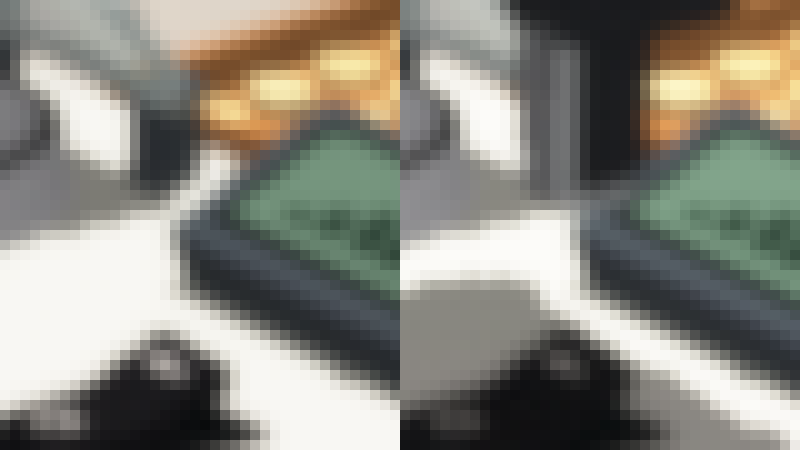

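The enlarged crop shows the display corner, at about (314, 210), hiding part of the finger. So the fingertip is really behind where the pose reading puts it. I'll raise the arm clear and find the offset from images at known heights before touching anything.

Emit:
servo_tool(commands=[0, 0, -0.05, 0, 0, 0, -1, 0, 0, -0.05, 0, 0, 0, -1, 0, 0, -0.05, 0, 0, 0, -1, 0, 0, 0, 0, 0, 0, -1, 0, 0, 0, 0, 0, 0, -1, 0, 0, 0, 0, 0, 0, -1])

```text
t: 4.93
tcp_pos: [0.6054, 0.0321, 0.1648]
tool_rot: [0.036, 0.999, 0.0, -0.0]
force: [-0.5, -0.1, -0.3]
finger_gap: -0.002
gripper_force: 0.0
```

```bash
python3 - <<'E'
from a import *
s=manip.sense();p=np.load('p.npy');t=s['tcp_pos'];print(t,s['force'],s['q'])
o=[]
for n,(x0,y0,w,h) in dict(scene=(240,60,130,180),top=(190,20,200,277)).items():
    q=manip.snapshot(n);np.savez(n+"1.npz",mtx=q['mtx'],w=q['world_to_cam'],img=q['img'])
    print(n,abs(q['world_to_cam']-np.load(n+'0.npz')['w']).max())
    c=dict(mtx=q['mtx'],w=q['world_to_cam'])
    P=np.array([t+[0,0,k] for k in(0,.073,.2)]);u=proj(c,P);print(u.round(1).tolist())
    f=600/h;cr=cv2.resize(q['img'][y0:y0+h,x0:x0+w,::-1],(int(w*f),600),interpolation=cv2.INTER_CUBIC)
    for k in u: cv2.circle(cr,(int((k[0]-x0+.5)*f),int((k[1]-y0+.5)*f)),3,(0,0,255),-1)
    o.append(cr);print(x0,y0,f)
cv2.imwrite("pics/f.png",np.hstack(o)[:,:800])
E
```

```text
[0.60537813 0.03211009 0.16482202] [-0.49392944 -0.13057652 -0.31849498] [-1.31127104e-01  5.46115030e-01  1.51823108e+00 -3.96381138e-05
  1.07818414e+00 -1.63073757e+00]
scene 0.0
[[313.6, 189.3], [314.8, 154.9], [317.3, 89.1]]
240 60 3.3333333333333335
top 0.0
[[302.3, 188.3], [303.3, 182.4], [305.4, 169.4]]
190 20 2.1660649819494586
```

View pics/f.png

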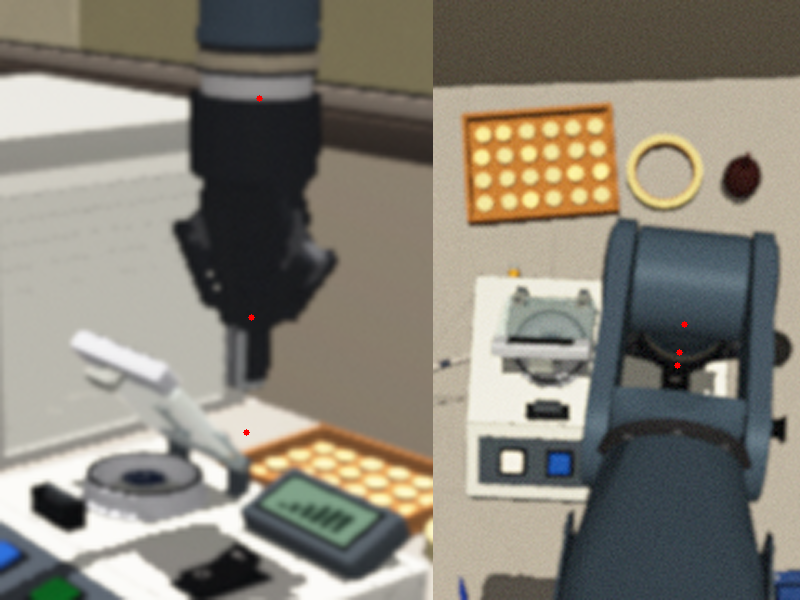

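The top view has the gripper column over the rocker at (302, 195), so xy agrees. The scene shows the fingers in front of the display, but ending about 30 mm higher than the reported TCP. I'll go down gently and let contact settle the height.

Emit:
servo_tool(commands=[0, 0, 0.05, 0, 0, 0, -1, 0, 0, 0.05, 0, 0, 0, -1, 0, 0, 0.04, 0, 0, 0, -1, 0, 0, 0.006, 0, 0, 0, -1, 0, 0, 0, 0, 0, 0, -1])

```text
t: 5.45
tcp_pos: [0.604, 0.0323, 0.0897]
tool_rot: [0.036, 0.999, 0.0, -0.003]
force: [1.0, 0.6, -0.4]
finger_gap: -0.001
gripper_force: 0.0
```

Emit:
servo_tool(commands=[0, 0, 0.004, 0, 0, 0, -1, 0, 0, 0.004, 0, 0, 0, -1, 0, 0, 0, 0, 0, 0, -1, 0, 0, 0, 0, 0, 0, -1])

```text
t: 5.78
tcp_pos: [0.6066, 0.032, 0.0891]
tool_rot: [0.036, 0.999, -0.0, 0.001]
force: [-0.3, 1.0, -0.3]
finger_gap: -0.001
gripper_force: 0.0
```

Emit:
servo_tool(commands=[0, 0, 0.004, 0, 0, 0, -1, 0, 0, 0.004, 0, 0, 0, -1, 0, 0, 0, 0, 0, 0, -1, 0, 0, 0, 0, 0, 0, -1])

```text
t: 6.12
tcp_pos: [0.6059, 0.0321, 0.0842]
tool_rot: [0.036, 0.999, 0.0, -0.0]
force: [-0.5, 0.2, 0.1]
finger_gap: -0.001
gripper_force: 0.0
```

Emit:
servo_tool(commands=[0, 0, 0.004, 0, 0, 0, -1, 0, 0, 0.004, 0, 0, 0, -1, 0, 0, 0, 0, 0, 0, -1, 0, 0, 0, 0, 0, 0, -1])

```text
t: 6.45
tcp_pos: [0.6058, 0.0321, 0.0799]
tool_rot: [0.036, 0.999, 0.0, -0.0]
force: [-0.5, 0.0, -0.7]
finger_gap: 0.003
gripper_force: 0.0
```

Emit:
servo_tool(commands=[0, 0, 0.004, 0, 0, 0, -1, 0, 0, 0.004, 0, 0, 0, -1, 0, 0, 0.004, 0, 0, 0, -1, 0, 0, 0, 0, 0, 0, -1])

```text
t: 6.78
tcp_pos: [0.6056, 0.0321, 0.0736]
tool_rot: [0.036, 0.999, 0.0, -0.001]
force: [-0.0, -0.4, 0.3]
finger_gap: 0.002
gripper_force: 0.0
```

Emit:
servo_tool(commands=[0, 0, 0.004, 0, 0, 0, -1, 0, 0, 0.004, 0, 0, 0, -1, 0, 0, 0.004, 0, 0, 0, -1, 0, 0, 0, 0, 0, 0, -1])

```text
t: 7.12
tcp_pos: [0.6056, 0.0321, 0.0677]
tool_rot: [0.036, 0.999, 0.0, -0.0]
force: [-0.2, 0.7, 0.1]
finger_gap: -0.002
gripper_force: 0.0
```

```bash
python3 - <<'E'
from a import *
print(manip.pinch_z)
s=manip.sense();t=s['tcp_pos'];print(t,s['force'],s['tau'])
q=manip.snapshot("scene");q2=manip.snapshot("top");o=[]
for q,x0,y0,w,h in((q,280,150,70,100),(q2,265,150,60,100)):
    c=dict(mtx=q['mtx'],w=q['world_to_cam']);u=proj(c,t[None])[0];print(u)
    o.append(cv2.resize(q['img'][y0:y0+h,x0:x0+w,::-1],(w*6,600),interpolation=cv2.INTER_CUBIC))
cv2.imwrite("pics/g.png",np.hstack(o))
E
```

```text
0.0187
[0.6056062  0.03214046 0.06769262] [-0.22610921  0.6680602   0.13580872] [-2.24053964e-02 -4.57652307e+01 -1.28885615e+01  2.11771239e-04
 -4.44671384e-02  2.54292779e-06]
[312.04871247 231.61154182]
[301.18124489 194.93613519]
```

View pics/g.png

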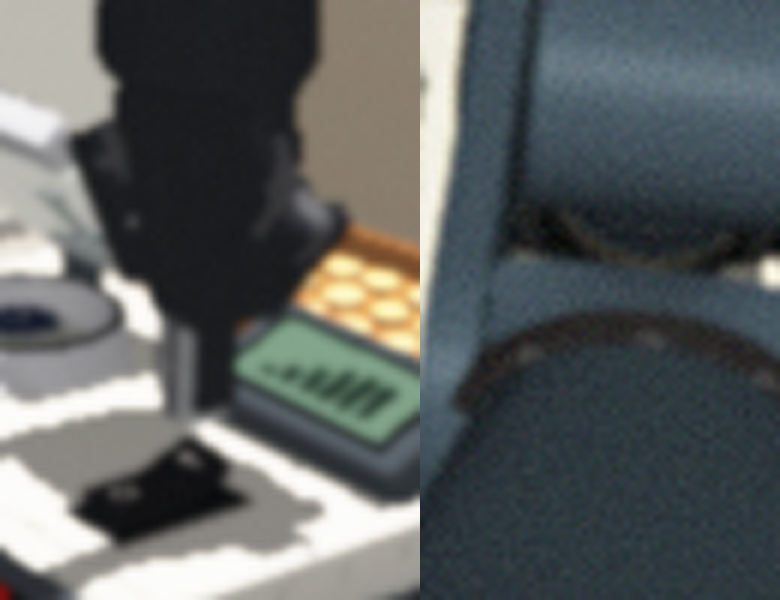

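The scene now shows the finger tip at about (314, 219), in front of the display and some 15 mm above the rocker's bar at (311, 226). So the real tip is about 29 mm above the reported TCP. I'll keep going down gently until contact.

Emit:
servo_tool(commands=[0, 0, 0.006, 0, 0, 0, -1, 0, 0, 0.006, 0, 0, 0, -1, 0, 0, 0.006, 0, 0, 0, -1, 0, 0, 0, 0, 0, 0, -1, 0, 0, 0, 0, 0, 0, -1])

```text
t: 7.63
tcp_pos: [0.6057, 0.0321, 0.0588]
tool_rot: [0.036, 0.999, 0.0, -0.0]
force: [-0.2, -0.6, 1.2]
finger_gap: 0.002
gripper_force: 0.0
```

Emit:
servo_tool(commands=[0, 0, 0.004, 0, 0, 0, -1, 0, 0, 0.004, 0, 0, 0, -1, 0, 0, 0, 0, 0, 0, -1, 0, 0, 0, 0, 0, 0, -1])

```text
t: 7.97
tcp_pos: [0.6064, 0.032, 0.0554]
tool_rot: [0.036, 0.999, -0.0, 0.0]
force: [-0.3, 0.2, 1.5]
finger_gap: -0.002
gripper_force: 0.5
```

Emit:
servo_tool(commands=[0, 0, 0.004, 0, 0, 0, -1, 0, 0, 0, 0, 0, 0, -1, 0, 0, 0, 0, 0, 0, -1])

```text
t: 8.22
tcp_pos: [0.6054, 0.0322, 0.0529]
tool_rot: [0.036, 0.999, 0.0, -0.001]
force: [-0.4, -0.3, 0.4]
finger_gap: 0.0
gripper_force: 0.0
```

Emit:
servo_tool(commands=[0, 0, 0.004, 0, 0, 0, -1, 0, 0, 0, 0, 0, 0, -1, 0, 0, 0, 0, 0, 0, -1])

```text
t: 8.47
tcp_pos: [0.6056, 0.0321, 0.0509]
tool_rot: [0.036, 0.999, 0.0, -0.0]
force: [0.1, -0.7, -0.1]
finger_gap: 0.002
gripper_force: 0.0
```

Emit:
servo_tool(commands=[0, 0, 0.004, 0, 0, 0, -1, 0, 0, 0, 0, 0, 0, -1, 0, 0, 0, 0, 0, 0, -1])

```text
t: 8.72
tcp_pos: [0.6058, 0.0321, 0.049]
tool_rot: [0.036, 0.999, 0.0, -0.0]
force: [0.2, 0.5, -0.7]
finger_gap: 0.002
gripper_force: 0.0
```

Emit:
servo_tool(commands=[0, 0, 0.004, 0, 0, 0, -1, 0, 0, 0, 0, 0, 0, -1, 0, 0, 0, 0, 0, 0, -1])

```text
t: 8.97
tcp_pos: [0.6063, 0.032, 0.0479]
tool_rot: [0.036, 0.999, -0.0, 0.0]
force: [-1.8, -0.5, 4.8]
finger_gap: 0.002
gripper_force: 2.4
```

Emit:
servo_tool(commands=[0, 0, -0.02, 0, 0, 0, -1, 0, 0, -0.05, 0, 0, 0, -1, 0, 0, -0.06, 0, 0, 0, -1, 0, 0, -0.06, 0, 0, 0, -1, 0, 0, -0.06, 0, 0, 0, -1, 0, 0, -0.04, 0, 0, 0, -1, 0, 0, 0, 0, 0, 0, -1])

```text
t: 9.55
tcp_pos: [0.6095, 0.0318, 0.1981]
tool_rot: [0.035, 0.999, -0.0, 0.006]
force: [-0.5, 0.0, 1.0]
finger_gap: 0.003
gripper_force: 0.0
```

```bash
python3 - <<'E'
from a import *
p=np.load('p.npy');s=manip.sense();print(s['t'],s['tcp_pos'],s['force'])
q=manip.snapshot("scene");z=np.load('scene0.npz')['img'];o=[]
for im in(z,q['img']): o.append(cv2.resize(im[205:250,280:330,::-1],(400,360),interpolation=cv2.INTER_CUBIC))
cv2.imwrite("pics/h.png",np.hstack(o))
# bar angle check
t2=manip.snapshot("top")
for n,k in(("scene",q),("top",t2)):
    for d in manip.silhouettes(k,"lid_bar")[:1]: 
        ys,xs=np.nonzero(d["pixels"]);print(n,d["conf"],xs.mean(),ys.mean(),d["box"])
E
```

```text
9.55 [0.60950554 0.03177742 0.19805282] [-0.53610864  0.03615504  1.0158657 ]
scene 0.76 286.57142857142856 179.2155612244898 [265.3, 159.3, 48.9, 43.4]
top 0.71 243.44578313253012 208.20481927710844 [238.0, 204.1, 12.1, 8.6]
```

View pics/h.png

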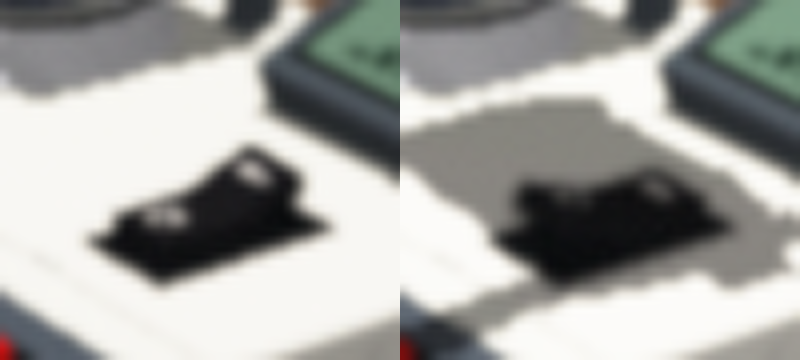

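The scene crop shows the rocker switched on: far wing level, near wing raised, at about (312, 229). Contact at a reported 0.048 confirms that the real tip is 29 mm above the reading. Next is the lid bar.

Emit:
servo_tool(commands=[-0.016, 0.048, 0, 0, 0, 0, -1, 0, 0.048, 0, 0, 0, 0, -1, 0, 0.048, 0, 0, 0, 0, -1, 0, 0.048, 0, 0, 0, 0, -1, 0, 0.048, 0, 0, 0, 0, -1, 0, 0.048, 0, 0, 0, 0, -1, 0, 0, 0, 0, 0, 0, -1, 0, 0, 0.02, 0, 0, 0, -1, 0, 0, 0.02, 0, 0, 0, -1, 0, 0, 0.016, 0, 0, 0, -1, 0, 0, 0, 0, 0, 0, -1, 0, 0, 0, 0, 0, 0, -1])

```text
t: 10.75
tcp_pos: [0.6234, 0.1739, 0.1626]
tool_rot: [0.036, 0.999, -0.0, -0.002]
force: [0.8, 0.1, 0.7]
finger_gap: -0.002
gripper_force: 0.0
```

```bash
python3 - <<'E'
from a import *
p=np.load('p.npy');s=manip.sense();t=s['tcp_pos']+[0,0,.029]
d=t-[p[0],p[1],0];c,n=np.cos(p[2]),np.sin(p[2]);print(s['t'],'local',c*d[0]+n*d[1],-n*d[0]+c*d[1],t[2],s['force'])
q=manip.snapshot("scene");cc=dict(mtx=q['mtx'],w=q['world_to_cam']);print(proj(cc,t[None]))
cv2.imwrite("pics/i.png",cv2.resize(q['img'][120:220,235:345,::-1],(660,600),interpolation=cv2.INTER_CUBIC))
E
```

```text
10.75 local 0.02361469234213873 0.053753126279613775 0.19161325094324996 [0.754109   0.10711898 0.69176946]
[[277.07537544 160.15788606]]
```

View pics/i.png

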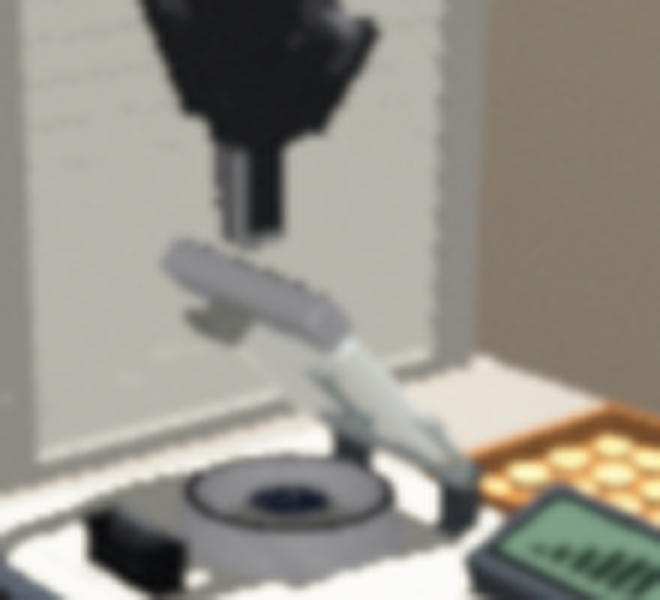

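The tip, at about (277, 160) in the full picture, hangs just above the middle of the bar at (276, 166). Now I push along the arc.

Emit:
servo_tool(commands=[0.004, 0, 0.01, 0, 0, 0, -1, 0.004, 0, 0.01, 0, 0, 0, -1, 0.006, 0, 0.01, 0, 0, 0, -1, 0.005, 0, 0.01, 0, 0, 0, -1, 0.005, 0, 0.01, 0, 0, 0, -1, 0.006, 0, 0.01, 0, 0, 0, -1, 0.006, 0, 0.01, 0, 0, 0, -1, 0.006, 0, 0.008, 0, 0, 0, -1, 0, 0, 0, 0, 0, 0, -1])

```text
t: 11.55
tcp_pos: [0.6024, 0.1767, 0.1239]
tool_rot: [0.035, 0.999, -0.0, -0.001]
force: [-0.8, -0.8, 0.4]
finger_gap: -0.003
gripper_force: 0.1
```

Emit:
servo_tool(commands=[0.004, 0, 0.01, 0, 0, 0, -1, 0.004, 0, 0.01, 0, 0, 0, -1, 0.004, 0, 0.012, 0, 0, 0, -1, 0.004, 0, 0.012, 0, 0, 0, -1, 0.003, 0, 0.011, 0, 0, 0, -1, 0.003, 0, 0.011, 0, 0, 0, -1, 0, 0, 0, 0, 0, 0, -1])

```text
t: 12.13
tcp_pos: [0.5913, 0.1774, 0.0907]
tool_rot: [0.036, 0.999, -0.0, -0.001]
force: [-1.5, -0.0, -0.3]
finger_gap: 0.003
gripper_force: 0.3
```

```bash
python3 - <<'E'
from a import *
from scipy.optimize import least_squares
p=np.load('p.npy');s=manip.sense();t=s['tcp_pos']+[0,0,.029];print(s['force'],t)
q=manip.snapshot("scene");cc=dict(mtx=q['mtx'],w=q['world_to_cam']);print('tip',proj(cc,t[None]))
for d in manip.silhouettes(q,"lid_bar")[:2]:
    ys,xs=np.nonzero(d["pixels"]);print(d["conf"],xs.mean(),ys.mean(),d["box"])
for th in(0,.1,.15,.2,.3,.5,.78): print(th,proj(cc,tt(p,bar(th))).round(1), bar(th)[2])
E
```

```text
[-1.45873537 -0.04641926 -0.33935183] [0.59126198 0.17736537 0.11972419]
tip [[265.39862153 192.1781639 ]]
0.72 280.1532364597094 196.82562747688243 [249.7, 185.6, 63.1, 24.0]
0 [[265.3 198.9]] 0.103
0.1 [[265.9 194.5]] 0.1136272213992689
0.15 [[266.3 192.3]] 0.11886636203197158
0.2 [[266.8 190.1]] 0.1240383507513252
0.3 [[268.1 185.7]] 0.134129363493145
0.5 [[271.7 177.2]] 0.15295194081144384
0.78 [[278.9 166.5]] 0.17507094677257895
```

The lid is following, now at about 0.15 rad. I'll continue down to the catch.

Emit:
servo_tool(commands=[0.002, 0, 0.008, 0, 0, 0, -1, 0, 0, 0.008, 0, 0, 0, -1, 0, 0, 0.008, 0, 0, 0, -1, 0, 0, 0, 0, 0, 0, -1, 0, 0, 0, 0, 0, 0, -1])

```text
t: 12.65
tcp_pos: [0.5913, 0.1774, 0.0797]
tool_rot: [0.036, 0.999, -0.0, -0.0]
force: [-0.2, 0.4, 0.7]
finger_gap: 0.003
gripper_force: 0.2
```

Emit:
servo_tool(commands=[0, 0, 0.005, 0, 0, 0, -1, 0, 0, 0.004, 0, 0, 0, -1, 0, 0, 0, 0, 0, 0, -1, 0, 0, 0, 0, 0, 0, -1])

```text
t: 12.98
tcp_pos: [0.5915, 0.1775, 0.0754]
tool_rot: [0.036, 0.999, -0.0, 0.0]
force: [-1.8, 1.6, -0.2]
finger_gap: -0.001
gripper_force: 0.0
```

Emit:
servo_tool(commands=[0, 0, 0.003, 0, 0, 0, -1, 0, 0, 0, 0, 0, 0, -1, 0, 0, 0, 0, 0, 0, -1])

```text
t: 13.23
tcp_pos: [0.5914, 0.1775, 0.0741]
tool_rot: [0.036, 0.999, -0.0, 0.0]
force: [-0.4, 1.0, -0.3]
finger_gap: -0.003
gripper_force: 0.0
```

Emit:
servo_tool(commands=[0, 0, 0.003, 0, 0, 0, -1, 0, 0, 0, 0, 0, 0, -1, 0, 0, 0, 0, 0, 0, -1])

```text
t: 13.48
tcp_pos: [0.5914, 0.1775, 0.0728]
tool_rot: [0.036, 0.999, 0.0, 0.0]
force: [-0.0, 0.2, 0.9]
finger_gap: 0.002
gripper_force: 0.5
```

Emit:
servo_tool(commands=[0, 0, 0.003, 0, 0, 0, -1, 0, 0, 0, 0, 0, 0, -1, 0, 0, 0, 0, 0, 0, -1])

```text
t: 13.73
tcp_pos: [0.5914, 0.1775, 0.0717]
tool_rot: [0.036, 0.999, 0.0, 0.0]
force: [-1.2, -0.4, 4.5]
finger_gap: -0.0
gripper_force: 2.3
```

Emit:
servo_tool(commands=[0, 0, 0.003, 0, 0, 0, -1, 0, 0, 0, 0, 0, 0, -1, 0, 0, 0, 0, 0, 0, -1])

```text
t: 13.98
tcp_pos: [0.5914, 0.1775, 0.0715]
tool_rot: [0.035, 0.999, -0.0, 0.0]
force: [-2.8, -1.6, 11.6]
finger_gap: -0.001
gripper_force: 6.0
```

Emit:
servo_tool(commands=[0, 0, -0.02, 0, 0, 0, -1, 0, 0, -0.03, 0, 0, 0, -1, 0, 0, -0.05, 0, 0, 0, -1, 0, 0, -0.05, 0, 0, 0, -1, 0, 0, -0.04, 0, 0, 0, -1, 0, 0, 0, 0, 0, 0, -1, 0, 0, 0, 0, 0, 0, -1])

```text
t: 14.57
tcp_pos: [0.5921, 0.1776, 0.1659]
tool_rot: [0.036, 0.999, 0.0, 0.002]
force: [-0.3, 0.6, -0.8]
finger_gap: -0.001
gripper_force: 0.0
```

```bash
python3 - <<'E'
from a import *
p=np.load('p.npy');s=manip.sense();print(s['t'],s['tcp_pos'],s['force'])
q=manip.snapshot("scene")
for d in manip.silhouettes(q,"lid_bar")[:2]:
    ys,xs=np.nonzero(d["pixels"]);print(d["conf"],xs.mean(),ys.mean(),d["box"])
cv2.imwrite("pics/j.png",cv2.resize(q['img'][150:270,215:345,::-1],(650,600),interpolation=cv2.INTER_CUBIC))
# move to above key, tool axes; tilt target
g=tt(p,(-.089,-.03,.062))[0];t=s['tcp_pos'];print('key',g)
E
```

```text
14.5667 [0.59213866 0.17763252 0.16586705] [-0.29796746  0.58947533 -0.84984945]
0.95 281.06021505376344 199.68064516129033 [252.6, 188.7, 60.1, 24.3]
key [0.50511295 0.09836499 0.062     ]
```

View pics/j.png

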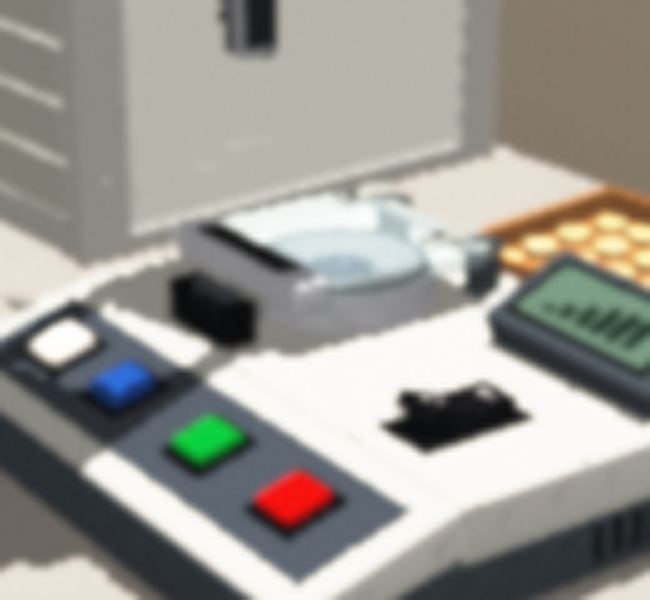

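The picture shows the lid lying flat and held by the catch, with the finger well clear, the rocker on at about (305, 233) and the green key at (256, 238). Now the start key.

Emit:
servo_tool(commands=[0.0403, -0.0428, 0, 0, 0, 0, -1, 0.0403, -0.0428, 0, 0, 0, 0, -1, 0.0403, -0.0428, 0, 0, 0, 0, -1, 0.0403, -0.0428, 0, 0, 0, 0, -1, 0, 0, 0, 0, 0, 0, -1, 0, 0, 0.05, 0, 0, 0, -1, 0, 0, 0.05, 0, 0, 0, -1, 0, 0, 0.05, 0, 0, 0, -1, 0, 0, 0.05, 0, 0, 0, -1, 0, 0, 0.03, 0, 0, 0, -1, 0, 0, 0, 0, 0, 0, -1, 0, 0, 0, 0, 0, 0, -1])

```text
t: 15.67
tcp_pos: [0.5037, 0.098, 0.0481]
tool_rot: [0.036, 0.999, 0.0, -0.002]
force: [0.2, -0.5, 0.7]
finger_gap: 0.001
gripper_force: 0.0
```

```bash
python3 - <<'E'
from a import *
s=manip.sense();t=s['tcp_pos'];print(t,s['force'])
q=manip.snapshot("scene");cc=dict(mtx=q['mtx'],w=q['world_to_cam']);print('tip',proj(cc,np.array([t+[0,0,.029]])))
im=q['img'].astype(int)
m=(im[...,1]-np.maximum(im[...,0],im[...,2])>50);m[:,:240]=0;m[:,275:]=0;m[:225]=0;m[255:]=0
ys,xs=np.nonzero(m);print(xs.mean(),ys.mean(),xs.min(),xs.max(),ys.min(),ys.max())
for r in range(216,236,2): print(r,im[r,246:270].mean(-1).astype(int).tolist())
E
```

```text
[0.50374349 0.09802487 0.04814763] [ 0.22454109 -0.48694504  0.72442375]
tip [[255.74287765 230.24649437]]
255.95774647887325 237.8450704225352 250 262 234 242
216 [250, 249, 237, 179, 108, 82, 87, 79, 57, 35, 29, 28, 28, 28, 27, 24, 18, 14, 22, 48, 94, 127, 133, 133]
218 [247, 248, 237, 183, 113, 94, 110, 107, 76, 42, 30, 29, 28, 28, 31, 42, 69, 100, 130, 169, 204, 212, 193, 158]
220 [171, 208, 214, 174, 114, 94, 111, 107, 76, 41, 30, 28, 29, 30, 63, 147, 225, 245, 248, 249, 250, 250, 249, 240]
222 [61, 60, 73, 88, 90, 93, 110, 105, 76, 42, 30, 29, 29, 32, 77, 173, 238, 249, 250, 251, 251, 251, 251, 251]
224 [42, 46, 61, 82, 86, 90, 109, 105, 77, 43, 30, 29, 30, 32, 73, 166, 230, 241, 244, 249, 250, 251, 251, 251]
226 [33, 28, 46, 76, 87, 90, 110, 105, 76, 42, 30, 28, 29, 31, 66, 155, 230, 247, 248, 249, 249, 249, 250, 250]
228 [30, 35, 49, 74, 85, 92, 111, 109, 84, 49, 35, 36, 43, 51, 65, 101, 145, 180, 214, 236, 244, 248, 249, 249]
230 [44, 46, 49, 54, 63, 80, 104, 114, 109, 95, 89, 90, 94, 94, 83, 73, 78, 100, 120, 137, 158, 188, 230, 247]
232 [47, 47, 48, 48, 47, 53, 63, 76, 81, 78, 71, 61, 53, 49, 47, 47, 48, 50, 59, 77, 101, 124, 151, 180]
234 [48, 48, 47, 48, 47, 48, 47, 48, 49, 49, 49, 47, 43, 41, 40, 40, 44, 46, 47, 48, 51, 58, 70, 89]
```

Emit:
servo_tool(commands=[0, 0, 0.008, 0, 0, 0, -1, 0, 0, 0.008, 0, 0, 0, -1, 0, 0, 0, 0, 0, 0, -1, 0, 0, 0, 0, 0, 0, -1])

```text
t: 16.05
tcp_pos: [0.505, 0.0979, 0.0421]
tool_rot: [0.036, 0.999, 0.0, 0.0]
force: [-0.2, -0.4, -0.5]
finger_gap: 0.006
gripper_force: 0.0
```

Emit:
servo_tool(commands=[0, 0, 0.004, 0, 0, 0, -1, 0, 0, 0.003, 0, 0, 0, -1, 0, 0, 0, 0, 0, 0, -1, 0, 0, 0, 0, 0, 0, -1])

```text
t: 16.38
tcp_pos: [0.5048, 0.0978, 0.0382]
tool_rot: [0.036, 0.999, -0.0, -0.0]
force: [-0.5, -0.4, -1.3]
finger_gap: 0.005
gripper_force: 0.0
```

Emit:
servo_tool(commands=[0, 0, 0.003, 0, 0, 0, -1, 0, 0, 0.003, 0, 0, 0, -1, 0, 0, 0, 0, 0, 0, -1, 0, 0, 0, 0, 0, 0, -1])

```text
t: 16.72
tcp_pos: [0.505, 0.0978, 0.0352]
tool_rot: [0.036, 0.999, 0.0, 0.0]
force: [0.1, 0.7, 1.6]
finger_gap: -0.0
gripper_force: 0.6
```

Emit:
servo_tool(commands=[0, 0, 0.003, 0, 0, 0, -1, 0, 0, 0.003, 0, 0, 0, -1, 0, 0, 0, 0, 0, 0, -1, 0, 0, 0, 0, 0, 0, -1])

```text
t: 17.05
tcp_pos: [0.5057, 0.0978, 0.0325]
tool_rot: [0.036, 0.999, 0.0, 0.001]
force: [0.6, -0.1, 3.7]
finger_gap: -0.004
gripper_force: 1.4
```

Emit:
servo_tool(commands=[0, 0, 0.003, 0, 0, 0, -1, 0, 0, 0, 0, 0, 0, -1, 0, 0, 0, 0, 0, 0, -1])

```text
t: 17.3
tcp_pos: [0.5056, 0.0978, 0.0309]
tool_rot: [0.036, 0.999, -0.0, 0.001]
force: [2.3, -0.4, 4.3]
finger_gap: 0.002
gripper_force: 1.9
```

Emit:
servo_tool(commands=[0, 0, 0.003, 0, 0, 0, -1, 0, 0, 0, 0, 0, 0, -1, 0, 0, 0, 0, 0, 0, -1])

```text
t: 17.55
tcp_pos: [0.5057, 0.0978, 0.0301]
tool_rot: [0.036, 0.999, -0.0, 0.001]
force: [1.3, 0.7, 10.1]
finger_gap: 0.002
gripper_force: 4.8
```

Force is rising against the stop at 10 N, so the key is fully in. Next I release it and withdraw.

Emit:
servo_tool(commands=[0, 0, -0.01, 0, 0, 0, -1, 0, 0, -0.03, 0, 0, 0, -1, 0, 0, -0.05, 0, 0, 0, -1, 0, 0, -0.05, 0, 0, 0, -1, 0, 0, -0.05, 0, 0, 0, -1, 0, 0, -0.05, 0, 0, 0, -1, 0, 0, 0, 0, 0, 0, -1, 0, 0, 0, 0, 0, 0, -1, 0, 0, 0, 0, 0, 0, -1])

```text
t: 18.3
tcp_pos: [0.5031, 0.0979, 0.1482]
tool_rot: [0.036, 0.999, -0.0, -0.002]
force: [0.1, 0.5, 0.3]
finger_gap: -0.005
gripper_force: 0.0
```

```bash
python3 - <<'E'
from a import *
s=manip.sense();print(s['t'],s['tcp_pos'],s['force'])
q=manip.snapshot("scene");z=np.load('scene0.npz')['img'].astype(int)
for n,im in(("start",z),("now",q['img'].astype(int))):
    m=(im[...,1]-np.maximum(im[...,0],im[...,2])>50);m[:,:240]=0;m[:,275:]=0;m[:225]=0;m[255:]=0
    ys,xs=np.nonzero(m);print(n,xs.mean(),ys.mean(),len(xs))
for d in manip.silhouettes(q,"lid_bar")[:1]: print(d["conf"],d["box"])
cv2.imwrite("pics/k.png",cv2.resize(q['img'][120:300,190:400,::-1],(700,600),interpolation=cv2.INTER_CUBIC))
E
```

```text
18.3 [0.50305777 0.09792954 0.14817602] [0.06693461 0.51273296 0.26682835]
start 255.93258426966293 237.38202247191012 89
now 255.92753623188406 237.82608695652175 69
0.74 [249.6, 186.7, 61.8, 25.9]
```

```bash
python3 -c "
from a import *
print(manip.sign_off())"
```

```text
the job is handed in; nothing more can be done
None
```

The job is handed in: the tester was switched on with the lid open, the lid was pushed shut and stayed shut, and the green start key was pressed to its stop and let go; the sign-off returned no verdict.

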